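# Push a circuit board home in its test jig and hold the lid shut

### The arm

A 6-joint arm with a two-finger parallel gripper is mounted at the origin on a cart in front of the work surface, level with it; the furniture and walls round the work are solid. World frame = base frame: x ahead of the robot, y to its left, z up, the work surface at z = 0. Lengths are in m, angles in degrees, forces in N, time in s.
With the tool pointing down it reaches from about 0.325 to 0.75 m from the base axis. Payload 7.6 kg.
Tool frame: the origin (TCP) lies midway between the tips of the shut fingers; the grasp point (between the pads) lies 19 mm behind it; z points along the fingers, y is the line along which they close (so a half turn about z gives the same grasp; the last joint's range is limited). The gripper opens to 85 mm and grips with 20 to 120 N. Pads are 22 mm wide; open, the fingers measure 114 mm over their backs; the gripper's body (76 mm by 85 mm) begins 54 mm behind the grasp point. The pads swing forward as they close: fully open they stand 13 mm farther back than shut.
Start: joints at [-70.376, 2.991, 80.254, -0, 96.75, -4.028], TCP at [0.211, -0.481, 0.231] pointing down, gripper open.
Joint ranges: [-166.34, 166.34], [-52.06, 124.39], [6.96, 135.62], [-60.46, 240.46], [14.63, 156.25], [-167.68, 167.68]. Speed limits (degrees/s): [147.25, 147.25, 172.46, 180, 180, 180].

### API

Orientations are given as [roll, pitch, yaw] about the fixed x, y, z axes, in that order (R = Rz(yaw) Ry(pitch) Rx(roll)).
In Python, from plant import env gives the robot as it stands.
- The arm moves only by the tool arm_command, never from a script. Its arguments are lists of equal length, an entry for each row: "dr": the turn, a rotation vector about the tool's x, y, z in degrees, a list of three; "offset": the shift along the tool's x, y, z in m, a list of three; "fingers": the opening, from -1 (shut) to 1 (fully open). A call has 1 to 10 rows; each row is the pose to reach, as a shift and turn from the pose commanded when the call began, along the tool's axes at that moment; what a row does not reach only later rows make up. A row lasts 1/10 s, in which the tool goes at most 50 mm and 8.59 degrees, less where a joint would pass 70% of its speed; a pose out of reach is approached as far as the arm can. A call with a gripper value outside its range is refused whole. The fingers move at their own pace and stop on an object; "squeeze" is the grip in N (left out, the last holds). Time passes only in rows, so rows that repeat a pose let the fingers close. It gives the time, the measured TCP pose, the force, the opening and the grip force at its end, in the units of the state.
- env.state(): the state, without advancing time (a new reading comes with each control period).
- env.grab_frame(name): name is "scene" or "top" or "wrist"; returns the picture (384x512x3 uint8, red, green, blue); there is no depth.
- env.get_calibration(name): a dict with "fov_y" (degrees; the focal length in pixels is half the picture's height over the tangent of half this angle, whatever the lens; pixels are square), "cx", "cy" (the principal point, pixels), "position" and "orientation" of the camera in the world. Camera axes: x right, y down, z forward; pixel columns grow to the right and rows downward; lengths in m; the calibration is good to about 2 mm. A picture is of the moment at which its call begins: read the wrist's pose just before it. get_calibration takes no time and is no camera call; for the wrist camera it gives the pose at the moment of the call.
- env.close_job(): hands the job in; it is judged then, once.
The state is a dict: "t": time; "joint_pos": joint angles; "joint_velocities": joint speeds; "effort": joint torques, N m; "tool_pos": TCP position; "ee_rot": TCP orientation; "ft_force": force on the tool from outside, world axes, zero at the start; "torque": the same for the moment, N m; "width": opening from 0.0 (shut) to 1.0 (fully open); "gripper_force": force on a finger pad.
Only numpy, scipy, OpenCV 4.12 (cv2) and the standard library are available. Lean on these libraries where they do the work, as an engineer would, in place of code of your own. Each camera call takes 0.05 s, during which the arm holds its last target. There are 200 camera calls.

### The job

Get the board ready for programming by pushing with the fingertips alone, gripping nothing: push the circuit board along the jig's guides until it is fully home in the connector at the back, then push the sprung lid right down from above and keep it held shut. Do not lift the board and do not disturb the tools and parts lying round the jig. The program finishes while the fingertips are still holding the lid down.

Things in the scene. Friction and masses are not known exactly. Their poses are not given: they have to be found in the camera images.
- jig: Fixed test jig: dark case 170 x 160 mm, flat grey top 40 mm above the bench. Origin under its middle, on the bench; x points from the open front (nearer the robot) to the hinge behind, y left, z up. Two black card guides run along x, from -80 to +42 mm, 54 mm high: lips 98 mm apart, and below them the ledges that carry the board, 45 mm high, 95 mm apart; the channel between is open in front.
- board: The circuit board, loose in the guides: 60 mm along its x (to the connector, like the jig's x), 100 mm wide, 2 mm thick, parts up to 13 mm high on top. Origin at the middle of its underside, 45 mm above the bench. It slides easily, with 1.5 mm of play to each side. Fully home the origin is at x = +18 mm of the jig; it starts 25 to 43 mm short of that, towards the front.
- board_front (a point): Middle of the board's front edge, the long end face that is pushed towards the connector (30 mm in front of the board's origin, 46 mm above the bench). Fully home it is at x = -12 mm of the jig.
- slot_end (a point): Middle of the stop face in the slot of the black connector across the back end of the guides: x = 48 mm of the jig, 46 mm above the bench; the board's back edge meets it when home. The connector spans x = 42 to 60 mm and is 58.5 mm high. Fixed to the jig.
- lid (a joint): Lid angle, rad: 0 = shut (level), 1.12 to 1.24 at the start, 1.28 = open stop. An aluminium frame with a clear window, 152 mm wide, 6 mm thick, 100 mm from hinge to front edge; shut, it lies on two short rests. A spring drives it open: holding it shut takes 5 to 9 N at the press pad, and let go it rises to about 1 rad.
- lid_hinge (a point): Middle of the lid's hinge axis, which lies along the jig's y at x = 70 mm, z = 65 mm. Under its front the lid carries a 50 mm wide keeper tongue, 86 to 90 mm from this axis and reaching 19 mm below it, that drops into the channel just in front of a board that is home; it strikes a board more than about 4 mm short. Hinge blocks are 72 mm high.
- press_pad (a point): Middle of the black rubber press pad on the lid's outer (upper) face, near its front edge: 87 mm from the hinge axis and 8 mm above the lid's middle plane; the pad measures 22 mm along the lid by 80 mm across. The point moves and turns with the lid.
- screwdriver: Red-handled screwdriver, 187 mm long, 28 mm high, lying to the right of the jig; must stay where it is. Origin at the middle of its underside, long axis y.
- heatsink: Small black finned heatsink, 28 x 34 x 22 mm, to the left of the jig; must stay. Origin under its middle.
- hex_keys: Red folding hex key set, 28 x 85 x 20 mm, to the left of the jig; must stay. Origin under its middle.
- cell: Small dark battery cell, 46 x 26 x 18 mm, behind the jig; must stay. Origin under its middle.
- tweezers: Steel tweezers, 122 mm long, 8 mm high, to the right of the jig, beyond the screwdriver; must stay. Origin under the middle.
- pen: Pen, 145 mm long, 9 mm high, behind the jig; must stay. Origin under the middle.
- spare_board: Another, smaller circuit board, 90 x 50 x 11 mm, lying on the bench at the front left, not part of the job; must stay. Origin under its middle.

How it is judged:
By the outcome, as a careful person would: the job done as asked, in the order asked, and still so for the second after the job is handed in, while the arm keeps its last pose, push and grip.
It also fails if it takes over 42 s, if anything falls off the work surface, if the arm or the gripper's body presses on something with over 40 N, if the wrist force passes 120 N, or if a joint passes its speed limit or range.

## Working session

There is one attempt and no reset: what is moved stays moved. The work goes in short steps, Python scripts to look and compute and a tool call to move; the robot and the scene stay as the last step left them, time stands still between calls to the robot, and variables do not carry over. Pictures are saved under pics/ and viewed, at most 10 in all, crops included, and the job is handed in when it is done.

Besides the shell and the picture viewer there is one more tool, called after "Call:" as name(argument=value, ...), one argument or row to a line, values as JSON. arm_command: Moves the arm, as the interface text tells. Its arguments: {"type":"object","properties":{"dr":{"type":"array","items":{"type":"array","items":{"type":"number"}}},"offset":{"type":"array","items":{"type":"array","items":{"type":"number"}}},"fingers":{"type":"array","items":{"type":"number"}},"squeeze":{"type":"number"}},"required":["dr","offset","fingers"]}

```bash
mkdir -p pics; ls; python3 - <<'E'
from plant import env
import cv2
for n in ("scene","top"):
    im=env.grab_frame(n); cv2.imwrite(f"pics/{n}0.png",cv2.cvtColor(im,cv2.COLOR_RGB2BGR)); print(n,env.get_calibration(n))
s=env.state();print(s)
E
```

```text
pics
scene {'fov_y': 46.5687649748063, 'cx': 256.6071909390774, 'cy': 191.27184354486755, 'position': array([0.04890287, 0.59479343, 0.55669412]), 'orientation': array([-121.67989207,    0.57138454, -143.76725613])}
top {'fov_y': 47.60836468119896, 'cx': 260.72503601118217, 'cy': 193.81148257485864, 'position': array([ 0.36062209, -0.05768174,  1.0529341 ]), 'orientation': array([-170.37356737,    2.50779612,  -90.68116274])}
{'t': 0.1, 'joint_pos': array([-7.03768351e+01,  3.02167396e+00,  8.03054397e+01,  1.18057396e-03,
        9.67486687e+01, -4.02799589e+00]), 'joint_velocities': array([ 0.0049024 , -0.14279565, -0.18930535,  0.04184828, -0.00715966,
       -0.04274857]), 'effort': array([ 1.57370829e-05, -3.82581961e+01, -3.60985994e+01, -1.32397386e-04,
        4.78076647e-03,  7.79437272e-06]), 'tool_pos': array([ 0.21055243, -0.48065096,  0.23058986]), 'ee_rot': array([-1.79924487e+02, -6.49292702e-03,  2.36512945e+01]), 'ft_force': array([ 0.46713142, -0.07427381,  0.10957323]), 'torque': array([0.00612719, 0.00615665, 0.02608658]), 'gripper_force': 0.0, 'width': 0.998206514909139}
```

View pics/scene0.png

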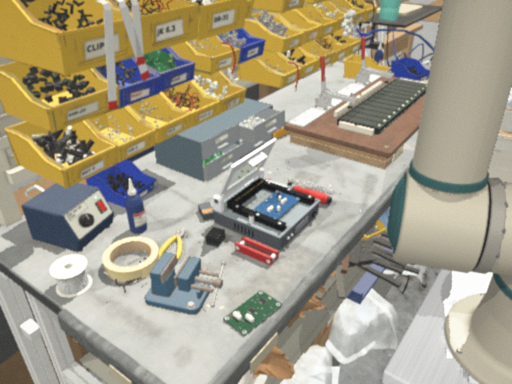

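View pics/top0.png

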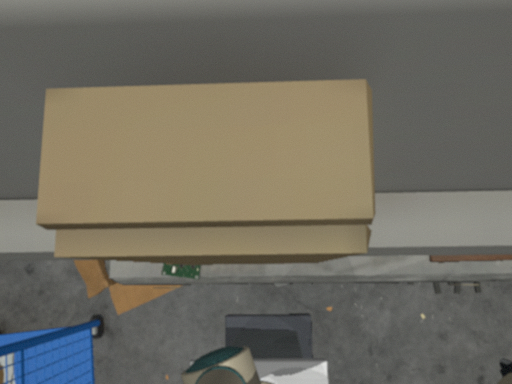

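The top view is blocked by a shelf. In the scene view, the jig is at about (265,208) with its lid open, the screwdriver at (310,193), the hex keys at (257,250) and the heatsink at (214,237). I'll zoom in on that area.

```bash
cat > h.py <<'E'
import numpy as np, cv2
from scipy.spatial.transform import Rotation as R
from plant import env
def cal(n):
    c=env.get_calibration(n); f=192/np.tan(np.radians(c["fov_y"]/2))
    return f,c["cx"],c["cy"],np.array(c["position"]),R.from_euler("xyz",c["orientation"],degrees=True).as_matrix()
def ray(c,u,v,z):
    f,cx,cy,p,M=c; d=M@np.array([(u-cx)/f,(v-cy)/f,1]); return p+d*(z-p[2])/d[2]
def proj(c,X):
    f,cx,cy,p,M=c; q=(np.atleast_2d(X)-p)@M; return np.c_[cx+f*q[:,0]/q[:,2],cy+f*q[:,1]/q[:,2]]
def save(n,im): cv2.imwrite(f"pics/{n}.png",cv2.cvtColor(im,cv2.COLOR_RGB2BGR))
E
python3 - <<'E'
from h import *
im=cv2.imread("pics/scene0.png")[130:270,190:350]
cv2.imwrite("pics/crop0.png",cv2.resize(im,None,fx=4.28,fy=4.28,interpolation=cv2.INTER_CUBIC))
c=cal("scene")
for u,v in [(265,208),(214,237),(257,250),(310,193),(252,312)]: print(u,v,ray(c,u,v,.02 if u!=265 else .045))
w=cal("wrist");print(w); t=env.state(); M=R.from_euler("xyz",t["ee_rot"],degrees=True).as_matrix(); print("cam in tool",M.T@(w[3]-t["tool_pos"]),M.T@w[4])
E
```

```text
265 208 [ 0.49028023 -0.02814247  0.045     ]
214 237 [0.53444019 0.08307376 0.02      ]
257 250 [0.44188339 0.0662977  0.02      ]
310 193 [ 0.46387699 -0.16764068  0.02      ]
252 312 [0.35686322 0.19599335 0.02      ]
(np.float64(269.75494737627645), 253.49326500438642, 195.31348742728866, array([ 0.28672361, -0.44755659,  0.3722868 ]), array([[ 4.02294808e-01, -8.66455268e-01, -2.95658851e-01],
       [-9.15509790e-01, -3.81036502e-01, -1.29046538e-01],
       [-8.43761602e-04,  3.22593325e-01, -9.46537287e-01]]))
cam in tool [ 8.30656100e-02  5.62250538e-05 -1.41687723e-01] [[ 1.22915819e-03 -9.46500010e-01 -3.22701440e-01]
 [ 9.99999132e-01  1.01042374e-03  8.45335707e-04]
 [-4.74045061e-04 -3.22702199e-01  9.46500431e-01]]
```

View pics/crop0.png

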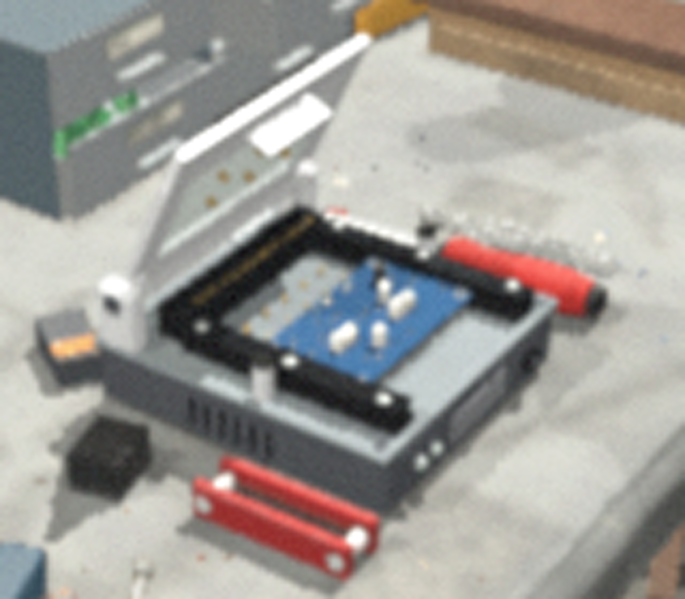

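The crop shows the jig clearly. The blue board is partway along the guides, the lid is up, and the jig's top corners are visible. I'll get a rough jig pose from those corners.

```bash
python3 - <<'E'
from h import *
c=cal("scene")
P=[ray(c,190+u/4.28,130+v/4.28,.04) for u,v in [(383,465),(556,300),(104,352)]]
print(P); fl,fr,bl=P
print(np.linalg.norm(fl-fr),np.linalg.norm(fl-bl)); d=bl-fl; e=fl-fr
print("yaw",np.degrees(np.arctan2(d[1],d[0])),np.degrees(np.arctan2(-e[0],e[1])),"mid",(fr+bl)/2)
t=env.state();M=R.from_euler("xyz",t["ee_rot"],degrees=True).as_matrix()
T=np.array([.39,-.04,.27]); print("offset",M.T@(T-t["tool_pos"]))
for yaw in (180,185,175): print(yaw,R.from_matrix(M.T@R.from_euler("xyz",[180,0,yaw],degrees=True).as_matrix()).as_rotvec(degrees=True))
E
```

```text
[array([0.41261493, 0.03438322, 0.04      ]), array([ 0.41668379, -0.12665223,  0.04      ]), array([0.57039394, 0.03877288, 0.04      ])]
0.1610868458749128 0.15784006340176354
yaw 1.5936482617498076 1.4473762039546925 mid [ 0.49353887 -0.04393967  0.04      ]
offset [ 0.34115477 -0.33170077 -0.03893435]
180 [-1.27132054e-02 -1.04884522e-01 -1.56348671e+02]
185 [-8.31792752e-03 -1.07825823e-01 -1.61348669e+02]
175 [-1.68939888e-02 -1.01924777e-01 -1.51348672e+02]
```

Call:
arm_command(
  dr=[
    [0,0,-85],
    [0,0,-85],
    [0,0,-85],
    [0,0,-85],
    [0,0,-85],
    [0,0,-85],
    [0,0,-85],
    [0,0,-85],
    [0,0,-85],
    [0,0,-85],
  ],
  offset=[
    [0.341,-0.332,-0.039],
    [0.341,-0.332,-0.039],
    [0.341,-0.332,-0.039],
    [0.341,-0.332,-0.039],
    [0.341,-0.332,-0.039],
    [0.341,-0.332,-0.039],
    [0.341,-0.332,-0.039],
    [0.341,-0.332,-0.039],
    [0.341,-0.332,-0.039],
    [0.341,-0.332,-0.039],
  ],
  fingers=[-1,-1,-1,-1,-1,-1,-1,-1,-1,-1],
)

```text
t: 1.1
tool_pos: [0.3903, -0.037, 0.2704]
ee_rot: [180.0, -0.0, 109.2]
ft_force: [0.2, -0.3, -0.4]
width: -0.002
gripper_force: 0.0
```

Call:
arm_command(
  dr=[
    [0,0,-73],
    [0,0,-73],
    [0,0,-73],
    [0,0,-73],
    [0,0,-73],
    [0,0,-73],
    [0,0,-73],
    [0,0,-73],
    [0,0,-73],
    [0,0,-73],
  ],
  offset=[
    [0,0,0],
    [0,0,0],
    [0,0,0],
    [0,0,0],
    [0,0,0],
    [0,0,0],
    [0,0,0],
    [0,0,0],
    [0,0,0],
    [0,0,0],
  ],
  fingers=[-1,-1,-1,-1,-1,-1,-1,-1,-1,-1],
)

```text
t: 2.1
tool_pos: [0.3897, -0.04, 0.2699]
ee_rot: [180.0, -0.0, -178.3]
ft_force: [-0.7, -0.4, 0.3]
width: -0.003
gripper_force: 0.0
```

```bash
python3 - <<'E'
from h import *
s=env.state();print(s["t"],s["tool_pos"],s["ee_rot"],s["width"])
c=cal("wrist"); im=env.grab_frame("wrist"); save("w1",im); np.save("w1.npy",np.array(c,dtype=object),allow_pickle=True)
b=cv2.resize(im,(768,576),interpolation=cv2.INTER_CUBIC); save("w1b",b)
E
```

```text
2.1 [ 0.38967161 -0.03998039  0.26994231] [ 1.79996090e+02 -3.92473659e-02 -1.78320047e+02] -0.0030793803705305265
```

View pics/w1b.png

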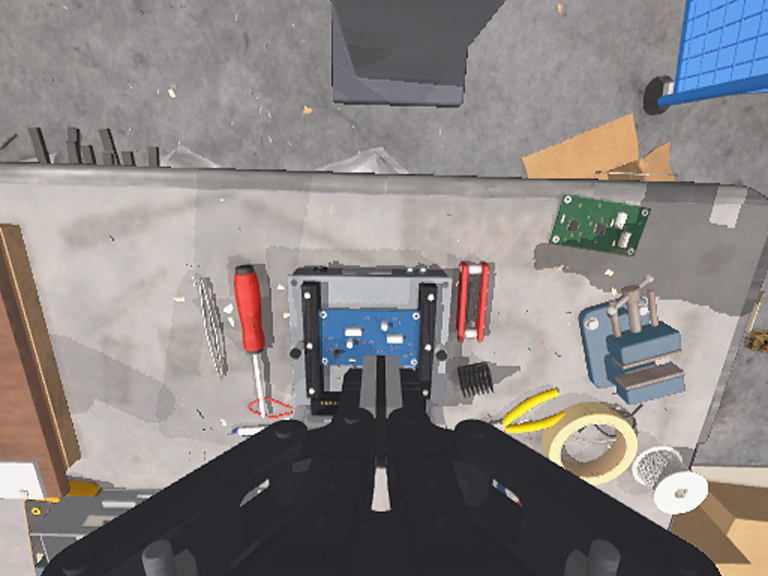

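The wrist view is upside down, with the robot side at the top. In the 768-px image it shows the jig front edge at row ~272 (columns 290–447) and the board's front edge at row ~310 (columns 321–420). The guides are at columns ~312 and ~428. The spare board and tools are all clear of my path. Next I'll measure the board and guides.

```bash
python3 - <<'E'
from h import *
c=tuple(np.load("w1.npy",allow_pickle=True)); im=cv2.imread("pics/w1.png"); hsv=cv2.cvtColor(im,cv2.COLOR_BGR2HSV)
sub=np.zeros(im.shape[:2],np.uint8); sub[190:260,190:300]=1
m=cv2.inRange(hsv,(100,120,60),(118,255,255))*sub
ys,xs=np.nonzero(m); print("board",xs.min(),xs.max(),ys.min(),ys.max())
# front edge per column, side edges per row
cols=np.arange(222,272,4); fe=[np.nonzero(m[:,k])[0].min() for k in cols]; print(fe)
rows=np.arange(212,235,3); print([(np.nonzero(m[r])[0].min(),np.nonzero(m[r])[0].max()) for r in rows])
g=cv2.cvtColor(im,cv2.COLOR_BGR2GRAY)
for r in (195,200): print(r,list(zip(range(186,304),g[r,186:304].tolist())))
for k in (240,260): print(k,list(zip(range(172,212),g[172:212,k].tolist())))
E
```

```text
board 212 279 206 243
[np.int64(207), np.int64(207), np.int64(207), np.int64(207), np.int64(207), np.int64(207), np.int64(207), np.int64(207), np.int64(207), np.int64(207), np.int64(207), np.int64(207), np.int64(207)]
[(np.int64(212), np.int64(279)), (np.int64(212), np.int64(279)), (np.int64(213), np.int64(279)), (np.int64(213), np.int64(279)), (np.int64(213), np.int64(278)), (np.int64(213), np.int64(278)), (np.int64(213), np.int64(278)), (np.int64(213), np.int64(278))]
195 [(186, 164), (187, 167), (188, 166), (189, 165), (190, 165), (191, 136), (192, 186), (193, 183), (194, 184), (195, 163), (196, 164), (197, 165), (198, 165), (199, 166), (200, 170), (201, 59), (202, 69), (203, 158), (204, 195), (205, 188), (206, 84), (207, 52), (208, 59), (209, 61), (210, 62), (211, 34), (212, 38), (213, 53), (214, 137), (215, 132), (216, 131), (217, 129), (218, 125), (219, 198), (220, 194), (221, 192), (222, 192), (223, 192), (224, 192), (225, 192), (226, 194), (227, 195), (228, 195), (229, 195), (230, 194), (231, 193), (232, 191), (233, 192), (234, 191), (235, 191), (236, 191), (237, 192), (238, 
[... 2424 characters left out ...]
9), (194, 189), (195, 191), (196, 192), (197, 192), (198, 191), (199, 192), (200, 192), (201, 193), (202, 190), (203, 174), (204, 167), (205, 104), (206, 103), (207, 100), (208, 111), (209, 112), (210, 112), (211, 112)]
260 [(172, 182), (173, 182), (174, 180), (175, 181), (176, 175), (177, 111), (178, 114), (179, 90), (180, 93), (181, 108), (182, 146), (183, 61), (184, 108), (185, 190), (186, 194), (187, 192), (188, 192), (189, 192), (190, 190), (191, 190), (192, 190), (193, 191), (194, 192), (195, 191), (196, 191), (197, 191), (198, 191), (199, 191), (200, 190), (201, 189), (202, 184), (203, 169), (204, 164), (205, 106), (206, 107), (207, 87), (208, 114), (209, 112), (210, 112), (211, 111)]
```

```bash
python3 - <<'E'
from h import *
c=tuple(np.load("w1.npy",allow_pickle=True))
f=lambda u,v,z:np.round(ray(c,u-.0,v,z)[:2]*1000,1)
print("jig front",f(240,184,.04),f(260,184,.04),f(215,184,.04),f(280,184,.04))
for r in(195,200): print("sides",f(191 if r==195 else 191.3,r,.04),f(300.6 if r==195 else 299.8,r,.04))
print("guide outer",f(200.5,200,.054),f(290.6,200,.054), "inner lip",f(210.6,200,.054),f(278.3,200,.054))
print("board front bot/top",f(250,204.6,.045),f(250,206.2,.047),"sides",f(211.6,212,.047),f(279.6,212,.047))
s=cal("scene")
print("scene board front corners",[np.round(ray(s,190+u/4.28,130+v/4.28,.047)*1000,1)[:2] for u,v in [(365,380),(472,293)]])
E
```

```text
jig front [416.6 -58.7] [415.7 -30. ] [417.7 -94.5] [414.9  -1.3]
sides [ 435.5 -129.7] [430.6  29.7]
sides [ 443.2 -129.6] [438.4  29.2]
guide outer [ 437.7 -113.4] [433.8  13.6] inner lip [437.2 -99.1] [434.3  -3.8]
board front bot/top [445.9 -43.5] [447.6 -43.4] sides [458.4 -99.2] [455.4   0. ]
scene board front corners [array([449.9,  -6.3]), array([448.6, -98.5])]
```

```bash
python3 - <<'E'
from h import *
s=cal("scene"); J=R.from_euler("z",1.65,degrees=True).as_matrix(); O=np.array([.5005,-.0465,0])
for u,v,y in [(180,158,.076),(372,36,-.076)]:
    f,cx,cy,p,M=s; d=M@np.array([(190+u/4.28-cx)/f,(130+v/4.28-cy)/f,1])
    q=J.T@(p-O); e=J.T@d; X=q+e*(y-q[1])/e[1]; print(X, np.degrees(np.arctan2(X[2]-.065,.07-X[0])),np.hypot(X[2]-.065,.07-X[0]))
t=env.state();M=R.from_euler("xyz",t["ee_rot"],degrees=True).as_matrix()
for T in ([.425,-.049,.10],[.425,-.049,.0435]): print(M.T@(np.array(T)-t["tool_pos"]))
E
```

```text
[0.02637637 0.076      0.15631062] 64.46387316617822 0.10119609891837424
[ 0.0231272  -0.076       0.15671371] 62.929454806135716 0.10299739848572151
[-0.03512044 -0.01000655  0.16998839]
[-0.03514908 -0.01000975  0.22648838]
```

Call:
arm_command(
  dr=[
    [0,-6,0],
    [0,-6,0],
    [0,-6,0],
    [0,-6,0],
    [0,-6,0],
    [0,-6,0],
    [0,-6,0],
    [0,-6,0],
    [0,-6,0],
    [0,-6,0],
  ],
  offset=[
    [-0.01,-0.003,0.04],
    [-0.02,-0.006,0.08],
    [-0.035,-0.01,0.125],
    [-0.035,-0.01,0.165],
    [-0.035,-0.01,0.19],
    [-0.035,-0.01,0.205],
    [-0.035,-0.01,0.215],
    [-0.035,-0.01,0.222],
    [-0.035,-0.01,0.227],
    [-0.035,-0.01,0.227],
  ],
  fingers=[-1,-1,-1,-1,-1,-1,-1,-1,-1,-1],
)

```text
t: 3.15
tool_pos: [0.4251, -0.049, 0.0433]
ee_rot: [-180.0, 6.0, -178.4]
ft_force: [1.1, -0.0, -0.1]
width: -0.002
gripper_force: 0.0
```

```bash
python3 - <<'E'
from h import *
s=env.state();print(s["t"],s["tool_pos"],s["ee_rot"],s["ft_force"])
im=env.grab_frame("wrist"); save("w2",im); c=cal("wrist")
b=cv2.resize(im[150:384,120:400],(790,660))[:600]; save("w2b",b)
sc=env.grab_frame("scene")[130:270,190:350]; 
save("s2b",cv2.resize(sc,None,fx=4.28,fy=4.28,interpolation=cv2.INTER_CUBIC))
E
```

```text
3.15 [ 0.42511907 -0.04900577  0.04325725] [-179.99864294    5.99914974 -178.37200859] [ 1.08458265 -0.03411271 -0.09620227]
```

View pics/s2b.png

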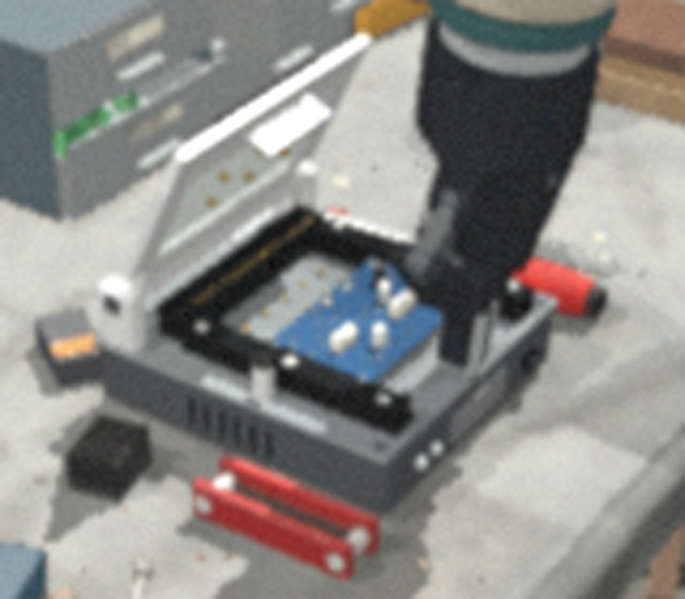

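The tips are down in the channel, centred in front of the board and clear of everything. I'll push forward slowly.

Call:
arm_command(
  dr=[
    [0,0,0],
    [0,0,0],
    [0,0,0],
    [0,0,0],
    [0,0,0],
    [0,0,0],
    [0,0,0],
    [0,0,0],
    [0,0,0],
    [0,0,0],
  ],
  offset=[
    [-0.005,0,0.0012],
    [-0.009,0,0.0016],
    [-0.012,0,0.002],
    [-0.015,0,0.0023],
    [-0.018,0,0.0026],
    [-0.021,0,0.0029],
    [-0.024,0,0.0032],
    [-0.027,0,0.0035],
    [-0.03,0,0.0038],
    [-0.033,0,0.0042],
  ],
  fingers=[-1,-1,-1,-1,-1,-1,-1,-1,-1,-1],
)

```text
t: 4.25
tool_pos: [0.4586, -0.0481, 0.0426]
ee_rot: [-180.0, 6.0, -178.3]
ft_force: [-0.8, 1.0, 1.6]
width: -0.002
gripper_force: 0.4
```

```bash
python3 - <<'E'
from h import *
s=env.state();print(s["t"],s["tool_pos"],s["ee_rot"],s["ft_force"])
im=env.grab_frame("wrist"); save("w3",im); c=cal("wrist")
hsv=cv2.cvtColor(im,cv2.COLOR_RGB2HSV); m=cv2.inRange(hsv,(100,120,60),(118,255,255)); m[:150]=0; m[:,:180]=0;m[:,340:]=0
print([ (k,np.nonzero(m[:,k])[0][:1]) for k in (215,222,228,282,288,295)])
sc=env.grab_frame("scene")[130:270,190:350]; 
A=cv2.resize(sc,(400,350),interpolation=cv2.INTER_CUBIC); B=cv2.resize(im[150:384,120:400],(400,350)); save("m3",np.hstack([A,B]))
E
```

```text
4.25 [ 0.45858249 -0.04806078  0.04256291] [-179.9931581     6.00067599 -178.3475631 ] [-0.84869676  1.0251182   1.58418081]
[(215, array([270])), (222, array([270])), (228, array([], dtype=int64)), (282, array([270])), (288, array([270])), (295, array([270]))]
```

View pics/m3.png

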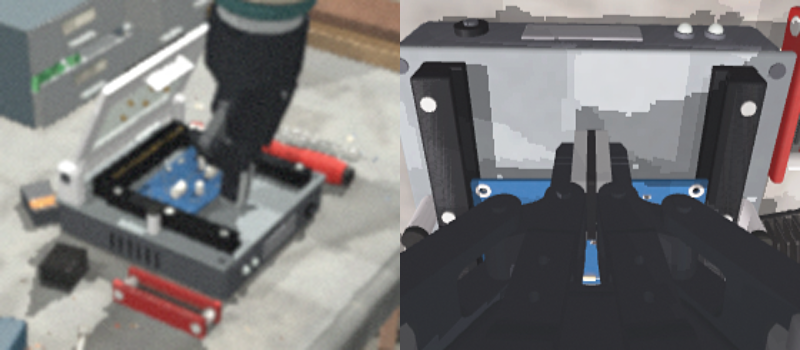

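The board is sliding squarely ahead of the tips in both views. I'll keep going in smaller steps and watch the force.

Call:
arm_command(
  dr=[
    [0,0,0],
    [0,0,0],
    [0,0,0],
    [0,0,0],
    [0,0,0],
    [0,0,0],
  ],
  offset=[
    [-0.002,0,0.0002],
    [-0.004,0,0.0004],
    [-0.006,0,0.0006],
    [-0.008,0,0.0008],
    [-0.01,0,0.001],
    [-0.012,0,0.0013],
  ],
  fingers=[-1,-1,-1,-1,-1,-1],
)

```text
t: 4.95
tool_pos: [0.4706, -0.0477, 0.0425]
ee_rot: [-180.0, 6.0, -178.3]
ft_force: [-0.3, -0.8, 0.5]
width: -0.0
gripper_force: 0.4
```

Call:
arm_command(
  dr=[
    [0,0,0],
    [0,0,0],
    [0,0,0],
  ],
  offset=[
    [-0.001,0,0.0001],
    [-0.002,0,0.0002],
    [-0.003,0,0.0003],
  ],
  fingers=[-1,-1,-1],
)

```text
t: 5.25
tool_pos: [0.4735, -0.0476, 0.0425]
ee_rot: [-180.0, 6.0, -178.3]
ft_force: [-0.8, 0.3, -0.0]
width: -0.002
gripper_force: 0.3
```

```bash
cat > bf.py <<'E'
from h import *
s=env.state();print(s["t"],s["tool_pos"],s["ft_force"])
c=cal("wrist"); im=env.grab_frame("wrist"); save("w%d"%(s["t"]*100),im)
hsv=cv2.cvtColor(im,cv2.COLOR_RGB2HSV); m=cv2.inRange(hsv,(100,120,60),(118,255,255)); m[:150]=0
r=[np.nonzero(m[:,k])[0][:1].tolist() for k in (215,222,288,295)]; print(r)
g=cv2.cvtColor(im,cv2.COLOR_RGB2GRAY); k=230; print("front col",[(i,int(g[i,k])) for i in range(160,200)])
rr=np.mean([x[0] for x in r if x])
print("board front",ray(c,(215+295)/2,rr-.5,.047))
E
python3 bf.py
```

```text
5.25 [ 0.4734587  -0.04761054  0.04253358] [-0.84099254  0.29325096 -0.03000335]
[[270], [270], [270], [270]]
front col [(160, 211), (161, 210), (162, 210), (163, 210), (164, 211), (165, 210), (166, 211), (167, 208), (168, 194), (169, 194), (170, 195), (171, 196), (172, 195), (173, 195), (174, 195), (175, 195), (176, 194), (177, 195), (178, 195), (179, 194), (180, 194), (181, 194), (182, 193), (183, 193), (184, 192), (185, 192), (186, 192), (187, 192), (188, 192), (189, 192), (190, 192), (191, 192), (192, 193), (193, 193), (194, 195), (195, 195), (196, 195), (197, 194), (198, 195), (199, 195)]
board front [ 0.4837826  -0.04645755  0.047     ]
```

Call:
arm_command(
  dr=[
    [0,0,0],
    [0,0,0],
    [0,0,0],
  ],
  offset=[
    [-0.001,0,0.0001],
    [-0.002,0,0.0002],
    [-0.003,0,0.0003],
  ],
  fingers=[-1,-1,-1],
)

```text
t: 5.6
tool_pos: [0.4765, -0.0475, 0.0425]
ee_rot: [-180.0, 6.0, -178.3]
ft_force: [-1.5, -0.1, 0.6]
width: -0.001
gripper_force: 0.2
```

Call:
arm_command(
  dr=[
    [0,0,0],
    [0,0,0],
  ],
  offset=[
    [-0.001,0,0.0001],
    [-0.0015,0,0.0002],
  ],
  fingers=[-1,-1],
)

```text
t: 5.8
tool_pos: [0.478, -0.0474, 0.0425]
ee_rot: [-180.0, 6.0, -178.3]
ft_force: [-1.0, 0.1, 0.4]
width: 0.001
gripper_force: 0.3
```

Call:
arm_command(
  dr=[
    [0,0,0],
    [0,0,0],
  ],
  offset=[
    [-0.001,0,0.0001],
    [-0.0015,0,0.0002],
  ],
  fingers=[-1,-1],
)

```text
t: 6.0
tool_pos: [0.479, -0.0473, 0.0423]
ee_rot: [180.0, 5.9, -178.3]
ft_force: [-5.4, 1.1, 3.6]
width: -0.002
gripper_force: 2.6
```

Call:
arm_command(
  dr=[
    [0,0,0],
    [0,0,0],
  ],
  offset=[
    [-0.001,0,0.0001],
    [-0.0015,0,0.0002],
  ],
  fingers=[-1,-1],
)

```text
t: 6.2
tool_pos: [0.4794, -0.0472, 0.0421]
ee_rot: [180.0, 5.7, -178.3]
ft_force: [-13.5, -0.0, 10.1]
width: 0.001
gripper_force: 6.6
```

Call:
arm_command(
  dr=[
    [0,0,0],
    [0,0,0],
  ],
  offset=[
    [-0.0007,0,0.0001],
    [-0.001,0,0.0001],
  ],
  fingers=[-1,-1],
)

```text
t: 6.4
tool_pos: [0.4795, -0.0471, 0.0419]
ee_rot: [180.0, 5.6, -178.3]
ft_force: [-17.4, 1.0, 11.5]
width: 0.0
gripper_force: 8.8
```

```bash
python3 bf.py | grep -v col
```

```text
6.4 [ 0.47953866 -0.0471259   0.04194001] [-17.36615526   1.03529784  11.48434649]
[[269], [269], [270], [270]]
board front [ 0.48896253 -0.04599103  0.047     ]
```

Call:
arm_command(
  dr=[
    [0,0,0],
    [0,0,0],
    [0,0,0],
  ],
  offset=[
    [-0.0008,0,-0.0005],
    [-0.0015,0,-0.0008],
    [-0.0015,0,-0.0008],
  ],
  fingers=[-1,-1,-1],
)

```text
t: 6.75
tool_pos: [0.4797, -0.047, 0.042]
ee_rot: [179.9, 5.4, -178.3]
ft_force: [-20.5, 0.7, 11.4]
width: -0.002
gripper_force: 10.2
```

It's at a hard stop: no further travel at 20 N, and the position matches the expected home position. I'll back off, rise, then check the board.

Call:
arm_command(
  dr=[
    [0,0,0],
    [0,0,0],
    [0,0,0],
    [0,6,0],
    [0,6,0],
    [0,6,0],
    [0,6,0],
    [0,6,0],
    [0,6,0],
    [0,6,0],
  ],
  offset=[
    [0.005,0,-0.0005],
    [0.015,0,-0.0015],
    [0.04,0,-0.005],
    [0.055,0,-0.04],
    [0.06,0,-0.09],
    [0.06,0,-0.14],
    [0.06,0,-0.19],
    [0.06,0,-0.23],
    [0.06,0,-0.23],
    [0.06,0,-0.23],
  ],
  fingers=[-1,-1,-1,-1,-1,-1,-1,-1,-1,-1],
)

```text
t: 7.75
tool_pos: [0.3998, -0.0498, 0.2665]
ee_rot: [-180.0, 0.2, -178.4]
ft_force: [0.3, -0.5, -1.5]
width: -0.002
gripper_force: 0.0
```

```bash
python3 - <<'E'
from h import *
s=env.state();print(s["t"],s["tool_pos"],s["ee_rot"],s["ft_force"])
c=cal("wrist"); im=env.grab_frame("wrist"); save("w5",im); sc=env.grab_frame("scene")
hsv=cv2.cvtColor(im,cv2.COLOR_RGB2HSV); m=cv2.inRange(hsv,(100,120,60),(118,255,255)); m[:180]=0;m[:,:200]=0;m[:,300:]=0;m[300:]=0
r=[int(np.nonzero(m[:,k])[0][0]) for k in range(222,272,6)];print(r)
g=cv2.cvtColor(im,cv2.COLOR_RGB2GRAY); e=[int(np.argmax(np.diff(g[150:200,k].astype(int))))+150 for k in (225,235,265)]; print(e,[(i,int(g[i,240])) for i in range(165,200)])
print(ray(c,246,np.mean(r)-.5,.047))
A=cv2.resize(sc[110:270,180:360],(394,350),interpolation=cv2.INTER_CUBIC); B=cv2.resize(im[150:300,170:340],(396,350),interpolation=cv2.INTER_CUBIC); save("m5",np.hstack([A,B]))
E
```

```text
7.75 [ 0.39982934 -0.04981237  0.26648672] [-1.79957854e+02  1.55103362e-01 -1.78353016e+02] [ 0.28977461 -0.47160203 -1.48734045]
[227, 227, 227, 227, 227, 227, 227, 228, 228]
[177, 177, 177] [(165, 171), (166, 174), (167, 178), (168, 178), (169, 179), (170, 171), (171, 106), (172, 101), (173, 89), (174, 104), (175, 136), (176, 64), (177, 108), (178, 184), (179, 195), (180, 194), (181, 193), (182, 192), (183, 189), (184, 190), (185, 191), (186, 193), (187, 193), (188, 190), (189, 190), (190, 189), (191, 189), (192, 189), (193, 191), (194, 191), (195, 191), (196, 191), (197, 190), (198, 190), (199, 189)]
[ 0.48984919 -0.05848105  0.047     ]
```

View pics/m5.png

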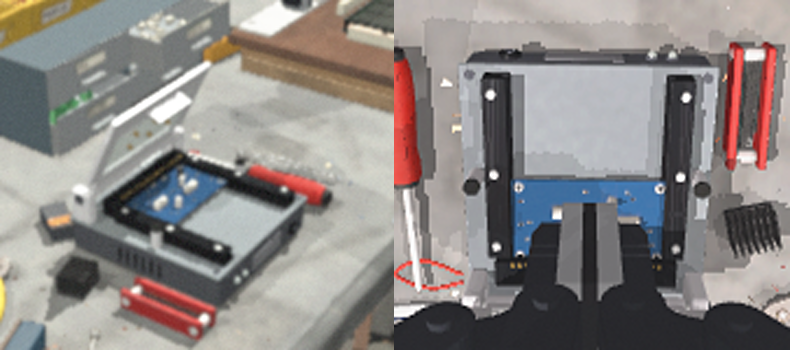

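The board sits squarely against the connector; nothing else has moved. Before going behind the lid, I'll check the clearance to the furniture at the back.

```bash
python3 - <<'E'
from h import *
s=cal("scene");t=cal("top")
print("cabinet near-left bottom/ left-bottom",ray(s,190+62/4.28,130+215/4.28,0),ray(s,283,139,0))
for z in (.1,.2,.3,.4,.5,.6): print(z,"bins",ray(s,85,185,z)[:2],ray(s,240,95,z)[:2],"cab top",ray(s,205,140,z)[:2],"topbox",ray(t,60,260,z)[:2],ray(t,365,252,z)[:2])
J=R.from_euler("z",1.65,degrees=True).as_matrix(); O=np.array([.5012,-.047,0])
for th in np.radians([64,50,40,30,20,10,5,0]):
    a=np.array([np.cos(th),np.sin(th)]); P=np.array([.07-.087*np.cos(th)+.008*np.sin(th),0,.065+.087*np.sin(th)+.008*np.cos(th)])
    print(round(np.degrees(th)),np.round(P,4),np.round(O+J@P,4))
E
```

```text
cabinet near-left bottom/ left-bottom [ 0.72296117 -0.09690513  0.        ] [ 0.69580089 -0.40941255  0.        ]
0.1 bins [0.78568387 0.18052878] [ 0.85578154 -0.4143317 ] cab top [ 0.72976575 -0.11695674] topbox [0.3830378  0.42807658] [ 0.39160205 -0.24085713]
0.2 bins [0.62435466 0.27123822] [ 0.6791034  -0.19336868] cab top [0.58068065 0.03889159] topbox [0.38068552 0.37710157] [ 0.38835104 -0.22163487]
0.3 bins [0.46302545 0.36194765] [0.50242526 0.02759435] cab top [0.43159555 0.19473993] topbox [0.37833323 0.32612655] [ 0.38510003 -0.20241262]
0.4 bins [0.30169625 0.45265708] [0.32574712 0.24855737] cab top [0.28251045 0.35058826] topbox [0.37598095 0.27515153] [ 0.38184903 -0.18319037]
0.5 bins [0.14036704 0.54336652] [0.14906898 0.4695204 ] cab top [0.13342535 0.50643659] topbox [0.37362867 0.22417651] [ 0.37859802 -0.16396812]
0.6 bins [-0.02096217  0.63407595] [-0.02760916  0.69048342] cab top [-0.01565975  0.66228493] topbox [0.37127638 0.1732015 ] [ 0.37534701 -0.14474587]
64 [0.0391 0.     0.1467] [ 0.5402 -0.0459  0.1467]
50 [0.0202 0.     0.1368] [ 0.5214 -0.0464  0.1368]
40 [0.0085 0.     0.1271] [ 0.5097 -0.0468  0.1271]
30 [-0.0013  0.      0.1154] [ 0.4999 -0.047   0.1154]
20 [-0.009   0.      0.1023] [ 0.4922 -0.0473  0.1023]
10 [-0.0143  0.      0.088 ] [ 0.4869 -0.0474  0.088 ]
5 [-0.016   0.      0.0806] [ 0.4852 -0.0475  0.0806]
0 [-0.017  0.     0.073] [ 0.4842 -0.0475  0.073 ]
```

Call:
arm_command(
  dr=[
    [0,0,0],
    [0,0,0],
    [0,0,0],
    [0,0,0],
    [0,0,0],
    [0,0,0],
    [0,0,0],
    [0,0,0],
    [0,0,0],
  ],
  offset=[
    [-0.02,0,0.01],
    [-0.045,0,0.022],
    [-0.07,0,0.035],
    [-0.095,0,0.047],
    [-0.12,0,0.06],
    [-0.14,0,0.07],
    [-0.153,0,0.078],
    [-0.159,0,0.0815],
    [-0.159,0,0.0815],
  ],
  fingers=[-1,-1,-1,-1,-1,-1,-1,-1,-1],
)

```text
t: 8.75
tool_pos: [0.5581, -0.045, 0.1823]
ee_rot: [180.0, -0.2, -178.3]
ft_force: [0.2, -0.3, 0.2]
width: -0.001
gripper_force: 0.0
```

```bash
python3 - <<'E'
from h import *
s=env.state();print(s["t"],s["tool_pos"],s["ee_rot"],s["ft_force"])
J=R.from_euler("z",1.65,degrees=True).as_matrix(); O=np.array([.5012,-.047,0]); print(J.T@(s["tool_pos"]-O))
im=env.grab_frame("wrist"); save("w6",im); sc=env.grab_frame("scene")
A=cv2.resize(sc[110:270,180:360],(394,350),interpolation=cv2.INTER_CUBIC); B=cv2.resize(im[100:384,110:400],(396,350)); save("m6",np.hstack([A,B]))
E
```

```text
8.75 [ 0.55809802 -0.04500261  0.18233742] [ 179.96829724   -0.19878061 -178.34038404] [ 0.20821868 -0.32199215  0.2380029 ]
[0.05693194 0.00035825 0.18233742]
```

View pics/m6.png

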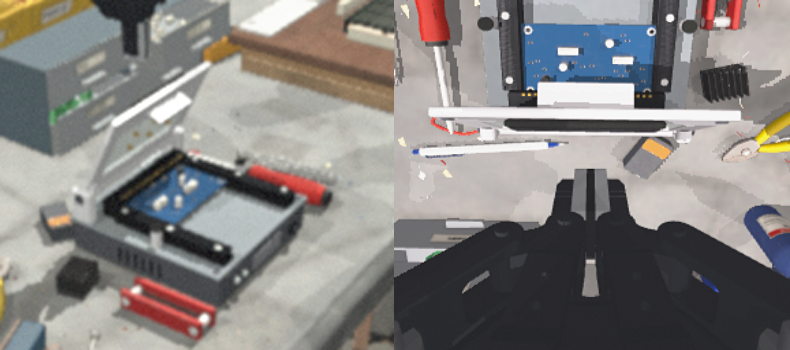

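The tips are centred behind the lid, with the black pad facing them. The pen and cell are well below. Next I'll lower behind the pad and sweep the lid forward along its arc.

Call:
arm_command(
  dr=[
    [0,0,0],
    [0,0,0],
    [0,0,0],
    [0,0,0],
    [0,0,0],
    [0,0,0],
    [0,0,0],
  ],
  offset=[
    [-0.002,0,0.022],
    [-0.002,0,0.04],
    [0.007,0,0.04],
    [0.013,0,0.04],
    [0.02,0,0.042],
    [0.0265,0,0.0455],
    [0.0325,0,0.05],
  ],
  fingers=[-1,-1,-1,-1,-1,-1,-1],
)

```text
t: 9.55
tool_pos: [0.5261, -0.0462, 0.1357]
ee_rot: [-180.0, 0.1, -178.3]
ft_force: [1.0, 1.2, 5.1]
width: -0.001
gripper_force: 2.0
```

```bash
python3 - <<'E'
from h import *
s=env.state();print(s["t"],s["tool_pos"],s["ee_rot"],s["ft_force"])
J=R.from_euler("z",1.65,degrees=True).as_matrix(); O=np.array([.5012,-.047,0]); print(J.T@(s["tool_pos"]-O))
im=env.grab_frame("wrist"); save("w7",im); sc=env.grab_frame("scene")
A=cv2.resize(sc[110:270,180:360],(394,350),interpolation=cv2.INTER_CUBIC); B=cv2.resize(im[100:384,110:400],(396,350)); save("m7",np.hstack([A,B]))
E
```

```text
9.55 [ 0.52606207 -0.04615378  0.13574069] [-1.79972963e+02  1.43402107e-01 -1.78348966e+02] [0.98034679 1.20328163 5.05545133]
[2.48761294e-02 1.29991293e-04 1.35740692e-01]
```

View pics/m7.png

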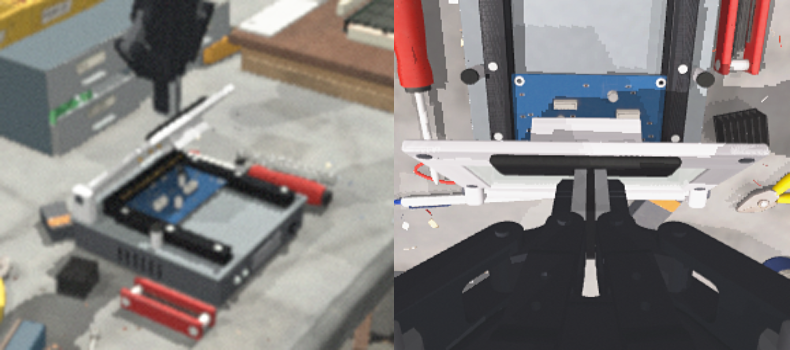

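The lid is closing under the tips, which are on the rear half of the pad near its centre. I'll carry on down the arc, slightly farther forward.

Call:
arm_command(
  dr=[
    [0,0,0],
    [0,0,0],
    [0,0,0],
    [0,0,0],
    [0,0,0],
    [0,0,0],
    [0,0,0],
    [0,0,0],
  ],
  offset=[
    [0.006,0,0.003],
    [0.01,0,0.006],
    [0.015,0,0.0115],
    [0.02,0,0.0175],
    [0.024,0,0.024],
    [0.0275,0,0.031],
    [0.031,0,0.038],
    [0.034,0,0.044],
  ],
  fingers=[-1,-1,-1,-1,-1,-1,-1,-1],
)

```text
t: 10.45
tool_pos: [0.4925, -0.047, 0.0903]
ee_rot: [-180.0, 0.1, -178.3]
ft_force: [6.1, 1.1, 6.3]
width: -0.001
gripper_force: 3.3
```

```bash
python3 - <<'E'
from h import *
s=env.state();print(s["t"],s["tool_pos"],s["ee_rot"],s["ft_force"])
J=R.from_euler("z",1.65,degrees=True).as_matrix(); O=np.array([.5012,-.047,0]); print(J.T@(s["tool_pos"]-O))
E
```

```text
10.45 [ 0.49246123 -0.04699604  0.09032288] [-1.79994229e+02  1.08434669e-01 -1.78344133e+02] [6.13733069 1.12750067 6.25369724]
[-0.00873503  0.00025558  0.09032288]
```

Call:
arm_command(
  dr=[
    [0,0,0],
    [0,0,0],
    [0,0,0],
    [0,0,0],
    [0,0,0],
    [0,0,0],
  ],
  offset=[
    [0.001,0,0.005],
    [0.002,0,0.0095],
    [0.002,0,0.0125],
    [0.002,0,0.015],
    [0.002,0,0.0165],
    [0.002,0,0.0165],
  ],
  fingers=[-1,-1,-1,-1,-1,-1],
)

```text
t: 11.05
tool_pos: [0.4892, -0.0471, 0.0735]
ee_rot: [180.0, -0.1, -178.3]
ft_force: [0.4, 0.9, 6.3]
width: -0.002
gripper_force: 2.8
```

Call:
arm_command(
  dr=[
    [0,0,0],
    [0,0,0],
    [0,0,0],
  ],
  offset=[
    [0,0,0.0015],
    [0,0,0.0025],
    [0,0,0.0025],
  ],
  fingers=[-1,-1,-1],
)

```text
t: 11.35
tool_pos: [0.4892, -0.0471, 0.0721]
ee_rot: [180.0, -0.1, -178.3]
ft_force: [-6.1, 1.5, 15.1]
width: -0.003
gripper_force: 7.1
```

Call:
arm_command(
  dr=[
    [0,0,0],
    [0,0,0],
    [0,0,0],
    [0,0,0],
  ],
  offset=[
    [0,0,0.0015],
    [0,0,0.002],
    [0,0,0.002],
    [0,0,0.002],
  ],
  fingers=[-1,-1,-1,-1],
)

```text
t: 11.75
tool_pos: [0.4892, -0.0471, 0.0712]
ee_rot: [-180.0, -0.1, -178.3]
ft_force: [-10.3, 1.9, 21.5]
width: -0.001
gripper_force: 11.2
```

```bash
python3 - <<'E'
from h import *
im=env.grab_frame("wrist"); save("w9",im); sc=env.grab_frame("scene")
s=env.state();print(s["t"],s["tool_pos"],s["ee_rot"],s["ft_force"])
A=cv2.resize(sc[110:270,180:360],(394,350),interpolation=cv2.INTER_CUBIC); B=cv2.resize(im[100:384,110:400],(396,350)); save("m9",np.hstack([A,B]))
E
```

```text
11.85 [ 0.48917639 -0.04710188  0.07116173] [-1.79996175e+02 -1.33511243e-01 -1.78339971e+02] [-10.3927876    2.46945388  21.09064609]
```

View pics/m9.png

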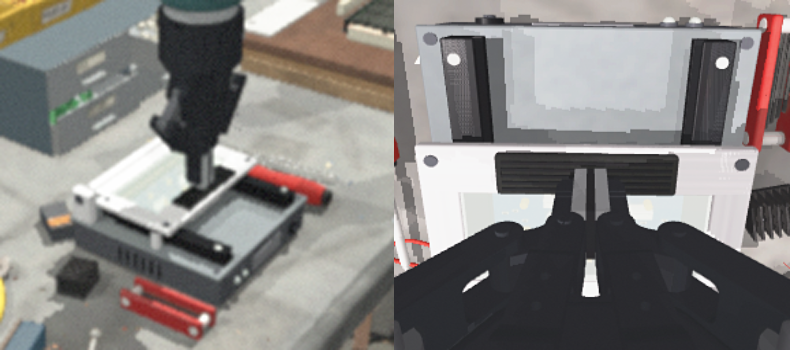

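The lid lies level on its rests, held with about 21 N through the pad, and nothing around the jig has moved. I'm handing in now.

```bash
python3 -c "
from plant import env
print(env.close_job())"
```

```text
the job is handed in; nothing more can be done
None
```

I pushed the board fully home in the connector and handed the job in at about 12 s, with the fingertips still holding the lid shut at about 21 N; the tools and parts around the jig looked undisturbed in the camera views.

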